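# Brush out a lens barrel and set its knurled ring

## Robot

A 7-joint arm with a two-finger parallel gripper is mounted at the origin on the work surface. World frame = base frame: x ahead of the robot, y to its left, z up, the work surface at z = 0. Lengths are in m, angles in degrees, forces in N, time in s.
With the tool pointing down it reaches from about 0.4 to 0.85 m from the base axis. Payload 4.4 kg.
Tool frame: the origin (TCP) lies at the very end of the fingers, on their centre line; the grasp point (between the pads) lies 19 mm behind it (manip.grasp_offset is the distance from the TCP to the grasp point, in m); z points along the fingers, y is the line along which they close (so a half turn about z gives the same grasp; the last joint's range is limited). The gripper opens to 94 mm and grips with 3 to 60 N. Pads are 16 mm wide; open, the fingers measure 119 mm over their backs; the gripper's body (75 mm by 177 mm) begins 78 mm behind the grasp point.
Start: joints at [-69.03, 36.005, 2.206, 86.941, -1.547, 57.084, -1.146], TCP at [0.272, 0.59, 0.205] pointing down, gripper open.
Joint ranges: [-175.42, 175.42], [-21.48, 121.26], [-71.46, 75.88], [10.55, 141.38], [-63.04, 243.04], [13.31, 113.54], [-168.57, 168.57]. Speed limits (degrees/s): [147.25, 147.25, 180, 180, 180, 180, 180].

## Interface

Orientations are given as a 3x3 rotation matrix whose columns are the frame's x, y, z axes.
In Python, from station import manip gives the robot as it stands.
- The arm moves only by the shell command python3 -m handwheel 'ROWS' [OPENING] [FORCE]. ROWS is a JSON list of rows, 1 to 10 of them, each an object with the fields trans (a list: dx, dy, dz in shares of 0.5 m (1.0 is 0.5 m)), turn_vec (a list: a rotation vector rx, ry, rz in normalised numbers (1 is 60 degrees)); a field left out counts as zero; each row shifts and turns the commanded pose from where the row before left it, along the tool's axes as they then stand; what a row does not reach is not made up. A row lasts 1/10 s, in which the tool goes at most 0.05 m and 8.59 degrees, less where a joint would pass 70% of its speed; a pose out of reach is approached as far as the arm can. OPENING is the finger opening in m, set as the command begins (- or left out keeps the last). The fingers move at their own pace and stop on an object; FORCE is the grip in N (left out, the last holds). Time passes only in rows, so rows that do not move let the fingers close. It prints the time, the measured TCP pose, the force, the opening and the grip force at its end. Shift and turn numbers lie between -1 and 1, and a call with a number outside is refused. Input that does not fit is refused with a message, and nothing moves.
- manip.get_obs(): the state, without advancing time (a new reading comes with each control period).
- manip.snapshot(name): name is "side" or "top" or "wrist"; returns the picture (384x512x3 uint8, blue, green, red); there is no depth.
- manip.calibration(name): a dict with "K" (3x3 intrinsics, pixels), "k1" (the pictures are not rectified: a ray, as slopes to the right and down, at radius r is drawn at 1 + k1 r^2 times it, then the intrinsics apply), "xyz" and "orientation" of the camera in the world. Camera axes: x right, y up, looking along -z (the intrinsics and any distortion apply to the point x, -y, -z); pixel columns grow to the right and rows downward; lengths in m; the calibration is good to about 2 mm. A picture is of the moment at which its call begins: read the wrist's pose just before it. calibration takes no time and is no camera call; for the wrist camera it gives the pose at the moment of the call.
- manip.close_job(): hands the job in; it is judged then, once.
Trained networks look in the newest picture that a camera, given by its name, has taken for a name from the list of things; names that differ only in an ending like _2 or _b are one class to them, and where a whole thing is asked for, a point or a joint stands for the part that bears it (a point fixed in the world has none). Each returns a list of dicts, best first, with "score" (0 to 1); they miss things now and then, are a little off and sometimes report something else, mostly with a low value. They report only what shows in the picture. A call takes as long as a camera call.
- manip.spot_in(camera, label): "at" ([column, row] in pixels, amid what is visible of it).
- manip.landmark_of(camera, label): "at" ([column, row] in pixels: a listed point, or the origin of a listed thing).
The state is a dict: "t": time; "q": joint angles; "dq": joint speeds; "joint_torque": joint torques, N m; "tool_pos": TCP position; "orientation": TCP orientation; "wrist_force": force on the tool from outside, world axes, zero at the start; "torque": the same for the moment, N m; "gripper_width": finger opening in m; "grasp_force": force on a finger pad.
Only numpy, scipy, OpenCV 4.12 (cv2) and the standard library are available. Lean on these libraries where they do the work, as an engineer would, in place of code of your own. Each camera call takes 0.05 s, during which the arm holds its last target. There are 200 camera calls.

## Task

Clean the grit out of the lens barrel with the long brush: push the brush down to the bottom of the bore, draw it up more than half way, push it down to the bottom again, then hang it back in its green holder, as it was. After that, screw the knurled ring on the barrel's neck clockwise until it bottoms out, back it off a quarter turn, and finish while still gripping the ring there, without letting go. Leave the camera, the solder spool and the cup where they are.

Things in the scene. Friction and masses are not known exactly. Their poses are not given: they have to be found in the camera images.
- barrel: Fixed black lens barrel upright in a bench clamp (base plate 100 x 100 x 15 mm, two jaws 53 mm high at its +y and -y). Origin: underside centre, on the bore axis, z up. Barrel 46 mm wide up to a shoulder at z = 76 mm, then a brass threaded neck 40 mm wide up to z = 98 mm. Bore open at the top, 33 mm wide, flat floor at z = 20 mm.
- barrel_mouth (a point): Centre of the barrel's open mouth, top of the brass neck, 98 mm above the base plate's underside.
- ring: Knurled aluminium ring on the barrel's neck, 54 mm wide, 16 mm high, 42 mm hole (the brush passes through), red dot at its +x. Origin: underside centre, z up. Bottomed out, its underside is on the shoulder 76 mm above the table with 6 mm of neck showing; it rises 1.27 mm per rad anticlockwise. Grip it across the outside from above at any yaw; below it is only the narrower barrel.
- ring_turn (a joint): Angle of the ring on its thread, rad: 0 = bottomed out (hard stop), positive = unscrewed, anticlockwise seen from above. Starts 1.0 to 2.6; a stop keeps it on at 3.6. It turns with about 0.08 N m of friction and stays where it is left.
- brush: Long brush, 184 mm, about 60 g, upright in the holder. Origin: bottom end, z up along the brush. From the bottom: white head 40 mm long (solid core 20 mm wide; 30 mm bristles that offer no resistance), shaft 8 mm wide, black guard disc 44 mm wide (100 to 104 mm up), round orange handle 16 mm wide (104 to 184 mm up).
- brush_tip (a point): Bottom end of the brush head (the brush's origin).
- brush_guard (a point): Centre of the underside of the brush's guard disc, 100 mm above the bottom end.
- brush_grip (a point): Middle of the brush's orange handle, 144 mm above the bottom end: the place to grip it from above.
- holder: Fixed green brush holder: tube 50 mm outside, bore 32 mm, rim 112 mm above the table, on a dark round foot 90 mm wide, 10 mm high. Origin: centre of the foot's underside, z up. The brush hangs with its guard disc lying on the rim, the head 12 mm above the table.
- holder_rim (a point): Centre of the holder's rim, 112 mm above the table.
- camera: Bystander: blue compact camera lying on its face, 60 x 96 x 26 mm. Origin: centre of its underside.
- spool: Bystander: solder spool standing on end, yellow upper flange, silver wire, 56 mm wide, 46 mm high. Origin: centre of its underside.
- cup: Bystander: small clear parts cup, rim 58 mm wide, 45 mm high. Origin: centre of its underside.

How it is judged (in metres and radians):
On the way, in this order (a step that is already met when the one before it is completed fails the run):
1. the brush head goes down the bore to within 12 mm of its floor (horizontal distance between brush_tip and barrel below 0.016 m and z of brush_tip in the frame of barrel below 0.032 m), for 0.05 s.
2. the brush is drawn up until its end is more than 35 mm above the bore's floor (z of brush_tip in the frame of barrel above 0.055 m), for 0.05 s.
3. the brush head goes down again to within 12 mm of the floor (all of step 1), for 0.05 s.
4. the brush hangs in its holder again, guard disc on the rim, let go (horizontal distance between brush_guard and holder_rim below 0.01 m and z of brush_guard in the frame of holder between 0.107 and 0.117 m and angle between brush's own z axis and vertical below 0.12 rad and contact force between the fingers and brush below 0.1 N and linear speed of brush below 0.05 m/s), for 0.2 s.
5. the ring is screwed down until it bottoms out (within 0.06 rad of the stop) (value of joint ring_turn below 0.06 rad), for 0.1 s.
At the end, for the whole second after the job is handed in: Ring at rest 1.57 rad (within 0.3) back from bottomed out and still gripped (over 2 N); brush hanging upright, guard disc on the holder's rim (10 mm sideways, 5 mm in height, 0.12 rad tilt); camera, spool and cup within 20 mm of where they were (value of joint ring_turn between 1.27 and 1.87 rad and velocity of joint ring_turn between -0.1 and 0.1 rad/s and contact force between the fingers and ring above 2 N and horizontal distance between brush_guard and holder_rim below 0.01 m and z of brush_guard in the frame of holder between 0.107 and 0.117 m and angle between brush's own z axis and vertical below 0.12 rad and distance of each of camera, spool, cup from where it was at the start of the episode below 0.02 m); the arm keeps its last pose, push and grip.
It fails at once if the camera is pushed more than 20 mm (distance of camera from where it was at the start of the episode above 0.02 m).
It fails at once if the spool is pushed more than 20 mm (distance of spool from where it was at the start of the episode above 0.02 m).
It fails at once if the cup is pushed more than 20 mm (distance of cup from where it was at the start of the episode above 0.02 m).
It also fails if it takes over 72 s, if anything falls off the work surface, if the arm or the gripper's body presses on something with over 40 N, if the wrist force passes 120 N, or if a joint passes its speed limit or range.

## Working session

There is one attempt and no reset: what is moved stays moved. The work goes in short steps, Python scripts to look and compute and a shell command to move; the robot and the scene stay as the last step left them, time stands still between calls to the robot, and variables do not carry over. Pictures are saved under pics/ and viewed, at most 10 in all, crops included, and the job is handed in when it is done.

```bash
mkdir -p pics; ls
cat > h.py <<'E'
import numpy as np, cv2
from station import manip
def ray(cam,px,cal=None):
    c=cal or manip.calibration(cam);K=np.array(c["K"]);k=c["k1"]
    d=cv2.undistortPoints(np.array([[px]],float),K,np.array([k,0,0,0,0.]))[0,0]
    R=np.array(c["orientation"]);v=R@np.array([d[0],-d[1],-1]);return np.array(c["xyz"]),v/np.linalg.norm(v)
def onz(cam,px,z,cal=None):
    o,v=ray(cam,px,cal);return o+v*(z-o[2])/v[2]
def tri(rs):
    A=0;b=0
    for o,v in rs:
        P=np.eye(3)-np.outer(v,v);A=A+P;b=b+P@o
    p=np.linalg.solve(A,b);return p,[round(float(np.linalg.norm((np.eye(3)-np.outer(v,v))@(p-o))),4) for o,v in rs]
E
python3 - <<'E'
from h import *
np.set_printoptions(precision=4,suppress=True)
o=manip.get_obs();print(o["t"],o["tool_pos"],o["orientation"],manip.grasp_offset)
im={}
for c in("side","top","wrist"):
    im[c]=manip.snapshot(c);cal=manip.calibration(c);print(c,cal["xyz"],np.array(cal["orientation"])[:,2])
    cv2.imwrite(f"pics/{c}0.png",im[c])
    if c=="wrist":continue
cv2.imwrite("pics/both0.png",cv2.resize(np.hstack([im["side"],im["top"]]),(800,300)))
Z=dict(barrel_mouth=.098,holder_rim=.112,brush_guard=.112,brush_grip=.156,camera=0,spool=0,cup=0,ring=.078,barrel=0,holder=0)
for l,z in Z.items():
    r=[]
    for c in("side","top"):
        d=manip.landmark_of(c,l)
        if d:
            p=d[0]["at"];r.append(ray(c,p));print(l,c,np.round(p,1),round(d[0]["score"],2),onz(c,p,z))
    if len(r)==2:print("   tri",*tri(r))
print(manip.get_obs()["t"])
E
```

```text
pics
0.0 [0.2717 0.5898 0.2046] [[-0.9082  0.4185 -0.0008]
 [ 0.4185  0.9082 -0.0017]
 [ 0.     -0.0019 -1.    ]] 0.0188
side [ 0.2538 -0.6251  0.8026] [-0.3468 -0.6411  0.6846]
top [0.5068 0.0179 0.8526] [-0.1459  0.0142  0.9892]
wrist [0.2021 0.6232 0.3836] [-0.2396  0.1116  0.9644]
barrel_mouth side [263.  305.5] 0.72 [ 0.4853 -0.2367  0.098 ]
barrel_mouth top [380.  250.2] 0.9 [ 0.4952 -0.2386  0.098 ]
   tri [ 0.4906 -0.2372  0.0963] [0.0049, 0.0049]
holder_rim top [142.9 218.4] 0.93 [0.5664 0.2358 0.112 ]
brush_guard side [193.7 144.1] 0.89 [0.5654 0.2469 0.112 ]
brush_guard top [139.5 213. ] 0.91 [0.5773 0.2428 0.112 ]
   tri [0.5715 0.2452 0.1115] [0.0063, 0.0063]
brush_grip side [195.5 131.5] 0.64 [0.5699 0.2358 0.156 ]
brush_grip top [133. 217.] 0.6 [0.5658 0.2413 0.156 ]
   tri [0.5688 0.2412 0.1529] [0.0029, 0.0029]
camera side [302.3 218. ] 0.79 [ 0.7248 -0.0159  0.    ]
camera top [266.3 151.3] 0.84 [ 0.7293 -0.0176  0.    ]
   tri [ 0.7269 -0.0167  0.0005] [0.0023, 0.0023]
spool side [359.7 273.9] 0.98 [ 0.7402 -0.2193  0.    ]
spool top [353.2 144.9] 0.9 [ 0.7418 -0.2245  0.    ]
   tri [ 0.7388 -0.2223  0.0053] [0.0016, 0.0016]
cup side [261.1 172.6] 0.84 [0.7224 0.1797 0.    ]
cup top [179.9 149.6] 0.95 [0.7364 0.1862 0.    ]
   tri [ 0.7344  0.1902 -0.0113] [0.0052, 0.0052]
ring side [261.9 309.9] 0.58 [ 0.4853 -0.2329  0.078 ]
ring top [370.3 250.9] 0.76 [ 0.4938 -0.2251  0.078 ]
   tri [ 0.4913 -0.2277  0.0668] [0.0025, 0.0025]
barrel side [266.3 329.7] 0.72 [ 0.4949 -0.2346  0.    ]
barrel top [369.7 250.8] 0.61 [ 0.4927 -0.2483  0.    ]
   tri [ 0.4916 -0.2427  0.0157] [0.0015, 0.0015]
holder side [199.6 175.5] 0.68 [0.5733 0.2519 0.    ]
holder top [152.2 218.1] 0.94 [0.5758 0.2475 0.    ]
   tri [0.5737 0.2473 0.0036] [0.0019, 0.0019]
1.15
```

View pics/both0.png

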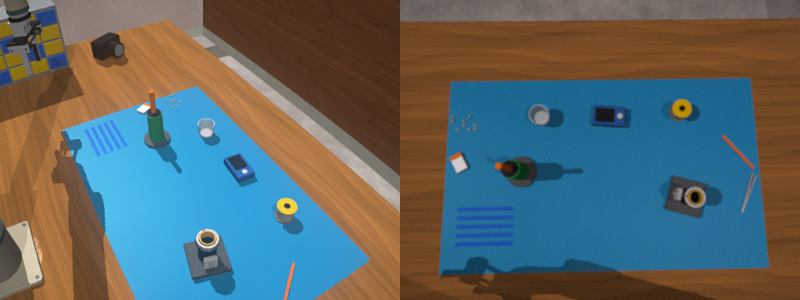

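View pics/top0.png

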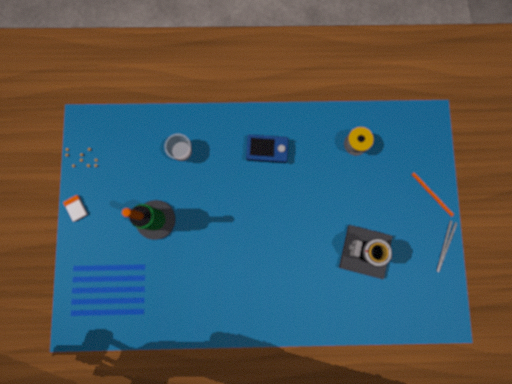

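The pictures agree with the networks: holder foot (157,220) and handle top (126,212) in the top view, barrel mouth about (378,253), and camera, cup and spool along the upper edge, clear of the path. I'm moving over the brush for a close look.

Careful with the scale: shifts go in shares of 0.5 m and turns go in shares of 60 degrees. That gives: -0.04 m / 0.5 = -0.08, -0.03 m / 0.5 = -0.06.

```bash
python3 -m handwheel '[{"trans":[0, 0, -0.06]}, {"trans":[0, 0, -0.06]}, {"trans":[-0.08, -0.036, 0]}, {"trans":[-0.08, -0.036, 0]}, {"trans":[-0.08, -0.036, 0]}, {"trans":[-0.08, -0.036, 0]}, {"trans":[-0.08, -0.036, 0]}, {"trans":[-0.08, -0.036, 0]}]' 0.07; python3 -m handwheel '[{"trans":[-0.08, -0.036, 0]}, {"trans":[-0.08, -0.036, 0]}, {"trans":[-0.08, -0.036, 0]}, {"trans":[-0.06, -0.03, 0]}, {"trans":[-0.04, -0.02, 0]}, {}, {}]'
python3 - <<'E'
from h import *
np.set_printoptions(precision=4,suppress=True)
o=manip.get_obs();print(o["t"],o["q"],o["tool_pos"],o["orientation"])
cal=manip.calibration("wrist");cv2.imwrite("pics/w1.png",manip.snapshot("wrist"))
for l,z in dict(holder_rim=.112,brush_guard=.112,brush_grip=.156,holder=0).items():
    for d in manip.landmark_of("wrist",l)[:2]:print(l,d,onz("wrist",d["at"],z,cal))
E
```

```text
t: 1.95
tool_pos: [0.4458, 0.3904, 0.2657]
orientation: [[-0.908, 0.418, 0.0], [0.418, 0.908, 0.0], [-0.0, 0.0, -1.0]]
wrist_force: [0.9, 0.7, 0.3]
gripper_width: 0.0701
grasp_force: 0.0
t: 2.65
tool_pos: [0.5657, 0.2494, 0.2654]
orientation: [[-0.908, 0.419, -0.001], [0.419, 0.908, 0.001], [0.001, 0.0, -1.0]]
wrist_force: [-0.3, 0.3, 0.4]
gripper_width: 0.07
grasp_force: 0.0
2.65 [-29.286   30.1383   4.7424  87.9571  -2.7584  62.0359  41.3514] [0.5657 0.2494 0.2654] [[-0.9081  0.4188 -0.0007]
 [ 0.4188  0.9081  0.0008]
 [ 0.001   0.0004 -1.    ]]
brush_guard {'at': [256.6, 181.0], 'score': 0.7} [0.5707 0.2424 0.112 ]
brush_grip {'at': [252.7, 195.0], 'score': 0.74} [0.5711 0.239  0.156 ]
holder {'at': [257.5, 161.1], 'score': 0.59} [0.5711 0.2418 0.    ]
```

View pics/w1.png

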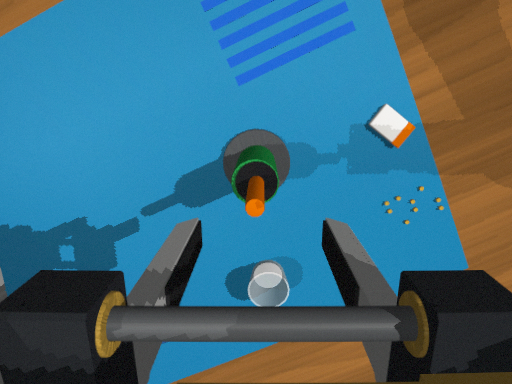

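Handle top at (255,208), guard at (255,182) and foot at (257,161) all map to about (0.571, 0.242), consistent with the given heights. I'm descending to grip.

To row units: 0.03 m / 0.5 = 0.06, -0.005 m / 0.5 = -0.01.

```bash
python3 -m handwheel '[{"trans":[-0.016, -0.01, 0]}, {"trans":[0, 0, 0.06]}, {"trans":[0, 0, 0.06]}, {"trans":[0, 0, 0.06]}, {"trans":[0, 0, 0.06]}, {"trans":[0, 0, 0.016]}, {}, {}]'; python3 -m handwheel '[{}, {}, {}, {}, {}, {}, {}]' 0.005 30
```

```text
t: 3.7
tool_pos: [0.5723, 0.2413, 0.1387]
orientation: [[-0.908, 0.419, 0.002], [0.419, 0.908, 0.001], [-0.001, 0.002, -1.0]]
wrist_force: [1.3, -0.2, 0.5]
gripper_width: 0.0698
grasp_force: 0.0
t: 4.4
tool_pos: [0.5712, 0.241, 0.1374]
orientation: [[-0.908, 0.419, -0.0], [0.419, 0.908, -0.0], [0.0, -0.0, -1.0]]
wrist_force: [0.3, -0.3, -1.1]
gripper_width: 0.0172
grasp_force: 0.0
```

To row units: -0.04 m / 0.5 = -0.08, -0.02 m / 0.5 = -0.04.

```bash
python3 -m handwheel '[{}, {}, {}]'
python3 -m handwheel '[{"trans":[0, 0, -0.04]}, {"trans":[0, 0, -0.08]}, {"trans":[0, 0, -0.08]}, {"trans":[0, 0, -0.08]}, {}, {}]'
python3 - <<'E'
from h import *
np.set_printoptions(precision=4,suppress=True)
o=manip.get_obs();print(o["t"],o["q"],o["tool_pos"])
rs={}
for c in("side","top","wrist"):
    manip.snapshot(c)
    for l in("brush_guard","brush_tip","brush_grip"):
        for d in manip.landmark_of(c,l)[:1]:
            print(c,l,d);rs.setdefault(l,[]).append(ray(c,d["at"]))
for l,r in rs.items():
    if len(r)>1:print(l,*tri(r))
for c in("side","top"):
    for l in("barrel_mouth","holder_rim"):
        for d in manip.landmark_of(c,l)[:1]:print(c,l,d,onz(c,d["at"],.098 if l[0]=="b" else .112))
cv2.imwrite("pics/s2.png",manip.snapshot("side")[40:280,80:400])
E
```

```text
t: 4.7
tool_pos: [0.5712, 0.241, 0.1374]
orientation: [[-0.908, 0.419, -0.0], [0.419, 0.908, -0.0], [0.0, -0.0, -1.0]]
wrist_force: [0.3, -0.0, -0.5]
gripper_width: 0.0156
grasp_force: 30.0
t: 5.3
tool_pos: [0.5715, 0.2412, 0.2781]
orientation: [[-0.908, 0.418, 0.001], [0.418, 0.908, 0.001], [-0.001, 0.001, -1.0]]
wrist_force: [-0.5, -0.3, -0.6]
gripper_width: 0.0161
grasp_force: 30.0
5.3 [-28.5033  29.6644   4.9302  86.678   -2.7298  63.6864  42.2514] [0.5715 0.2412 0.2781]
side brush_guard {'at': [190.3, 95.8], 'score': 0.91}
side brush_tip {'at': [262.5, 311.8], 'score': 0.75}
side brush_grip {'at': [188.2, 80.8], 'score': 0.75}
wrist brush_guard {'at': [262.5, 155.4], 'score': 0.52}
wrist brush_tip {'at': [265.2, 181.0], 'score': 0.57}
wrist brush_grip {'at': [52.7, 359.5], 'score': 0.7}
brush_guard [0.5537 0.2544 0.2457] [0.019, 0.019]
brush_tip [ 0.7471  0.1676 -0.6773] [0.0217, 0.0217]
brush_grip [0.5474 0.1598 0.3467] [0.0105, 0.0105]
side barrel_mouth {'at': [261.9, 303.4], 'score': 0.65} [ 0.4858 -0.2319  0.098 ]
side holder_rim {'at': [194.4, 144.7], 'score': 0.96} [0.566  0.2437 0.112 ]
top barrel_mouth {'at': [380.6, 249.3], 'score': 0.72} [ 0.497  -0.2399  0.098 ]
top holder_rim {'at': [137.8, 218.0], 'score': 0.97} [0.5674 0.2459 0.112 ]
```

Run:
```python
from h import *
np.set_printoptions(precision=4,suppress=True)
a=cv2.imread("pics/s2.png");b=manip.snapshot("wrist");cv2.imwrite("pics/c2.png",np.hstack([cv2.resize(a,(400,300)),cv2.resize(b,(400,300))]))
```

```text
(no output)
```

View pics/c2.png

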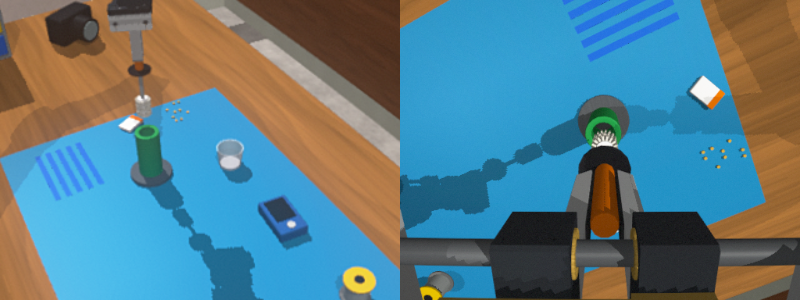

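Brush held upright, head clear of the rim and all else. I'm carrying it to just short of the barrel and looking with the wrist camera.

To row units: -0.04 m / 0.5 = -0.08, -0.02 m / 0.5 = -0.04.

```bash
python3 -m handwheel '[{"trans":[-0.012, -0.04, -0.02]}, {"trans":[-0.022, -0.08, -0.02]}, {"trans":[-0.022, -0.08, 0]}, {"trans":[-0.022, -0.08, 0]}, {"trans":[-0.022, -0.08, 0]}, {"trans":[-0.022, -0.08, 0]}, {"trans":[-0.022, -0.08, 0]}, {"trans":[-0.022, -0.08, 0]}, {"trans":[-0.022, -0.08, 0]}, {"trans":[-0.022, -0.08, 0]}]'; python3 -m handwheel '[{"trans":[-0.016, -0.06, 0]}, {}, {}, {}]'
python3 - <<'E'
from h import *
np.set_printoptions(precision=4,suppress=True)
o=manip.get_obs();print(o["t"],o["q"],o["tool_pos"])
cal=manip.calibration("wrist");im=manip.snapshot("wrist");cv2.imwrite("pics/w3.png",im)
for l,z in dict(barrel_mouth=.098,ring=.078,barrel=0,brush_guard=.273,brush_tip=.173).items():
    for d in manip.landmark_of("wrist",l)[:2]:print(l,d,onz("wrist",d["at"],z,cal))
E
```

```text
t: 7.2
tool_pos: [0.5062, -0.1511, 0.2985]
orientation: [[-0.908, 0.42, 0.001], [0.42, 0.908, -0.001], [-0.001, -0.0, -1.0]]
wrist_force: [-0.2, 0.8, -0.6]
gripper_width: 0.0158
grasp_force: 30.0
t: 7.6
tool_pos: [0.5023, -0.1776, 0.2978]
orientation: [[-0.909, 0.417, 0.0], [0.417, 0.909, 0.001], [-0.0, 0.001, -1.0]]
wrist_force: [-0.3, -1.0, -0.8]
gripper_width: 0.0159
grasp_force: 30.0
7.6 [ 9.064  20.9625 10.4924 98.5267 -4.3352 60.8949 86.3191] [ 0.5023 -0.1776  0.2978]
barrel_mouth {'at': [211.1, 178.1], 'score': 0.94} [ 0.4925 -0.2371  0.098 ]
ring {'at': [211.9, 171.8], 'score': 0.8} [ 0.489  -0.2374  0.078 ]
barrel {'at': [220.9, 160.5], 'score': 0.64} [ 0.4906 -0.2361  0.    ]
barrel {'at': [261.4, 180.7], 'score': 0.42} [ 0.5427 -0.1952  0.    ]
brush_guard {'at': [261.7, 218.6], 'score': 0.77} [ 0.5027 -0.1768  0.273 ]
brush_guard {'at': [223.0, 158.9], 'score': 0.34} [ 0.4569 -0.1821  0.273 ]
brush_tip {'at': [265.4, 177.8], 'score': 0.8} [ 0.5016 -0.1723  0.173 ]
```

View pics/w3.png

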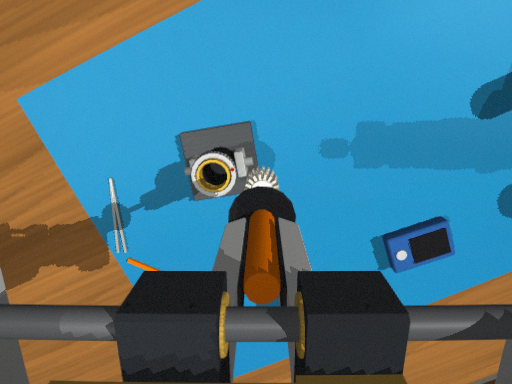

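Mouth/ring centre at about (213,175), barrel at about (0.491,-0.237), consistent across heights; head hangs at about (262,178). I'm going over the mouth with the tip about 17 mm above it, then checking.

To row units: 0.03 m / 0.5 = 0.06, -0.0297 m / 0.5 = -0.0594.

```bash
python3 -m handwheel '[{"trans":[-0.014, -0.058, 0]}, {"trans":[-0.0152, -0.0594, 0]}, {"trans":[0, 0, 0.06]}, {"trans":[0, 0, 0.056]}, {}, {}, {}]'
python3 - <<'E'
from h import *
np.set_printoptions(precision=4,suppress=True)
o=manip.get_obs();print(o["t"],o["tool_pos"])
rs={}
ims={}
for c in("side","top","wrist"):
    cal=manip.calibration(c);ims[c]=manip.snapshot(c)
    for l,z in dict(barrel_mouth=.098,ring=.078,brush_guard=.215,brush_tip=.115).items():
        for d in manip.landmark_of(c,l)[:1]:print(c,l,d,onz(c,d["at"],z,cal))
a=cv2.resize(ims["side"][220:360,190:340],(600,560),interpolation=cv2.INTER_CUBIC)
b=cv2.resize(ims["wrist"][100:300,190:330],(200,286));b=cv2.copyMakeBorder(b,0,274,0,0,0)
cv2.imwrite("pics/c4.png",np.hstack([a,b]))
E
```

```text
t: 8.6
tool_pos: [0.4921, -0.2382, 0.2409]
orientation: [[-0.908, 0.418, 0.002], [0.418, 0.908, -0.001], [-0.002, 0.0, -1.0]]
wrist_force: [-0.2, 0.2, -0.5]
gripper_width: 0.0153
grasp_force: 30.0
8.6 [ 0.4921 -0.2382  0.2409]
side barrel_mouth {'at': [264.1, 303.0], 'score': 0.94} [ 0.4897 -0.2331  0.098 ]
side ring {'at': [262.9, 310.6], 'score': 0.86} [ 0.4862 -0.2351  0.078 ]
side brush_guard {'at': [264.3, 263.7], 'score': 0.88} [ 0.4885 -0.2336  0.215 ]
side brush_tip {'at': [267.5, 295.7], 'score': 0.87} [ 0.497  -0.2322  0.115 ]
top barrel_mouth {'at': [380.1, 251.0], 'score': 0.98} [ 0.4936 -0.2387  0.098 ]
top ring {'at': [373.1, 252.8], 'score': 0.54} [ 0.4898 -0.2307  0.078 ]
top brush_guard {'at': [401.0, 254.0], 'score': 0.68} [ 0.49   -0.2342  0.215 ]
wrist barrel_mouth {'at': [265.1, 174.9], 'score': 0.94} [ 0.4913 -0.2335  0.098 ]
wrist ring {'at': [265.2, 179.5], 'score': 0.19} [ 0.5003 -0.2372  0.078 ]
wrist brush_guard {'at': [262.8, 219.2], 'score': 0.56} [ 0.492  -0.2367  0.215 ]
wrist brush_tip {'at': [266.4, 178.1], 'score': 0.83} [ 0.4909 -0.2321  0.115 ]
```

View pics/c4.png

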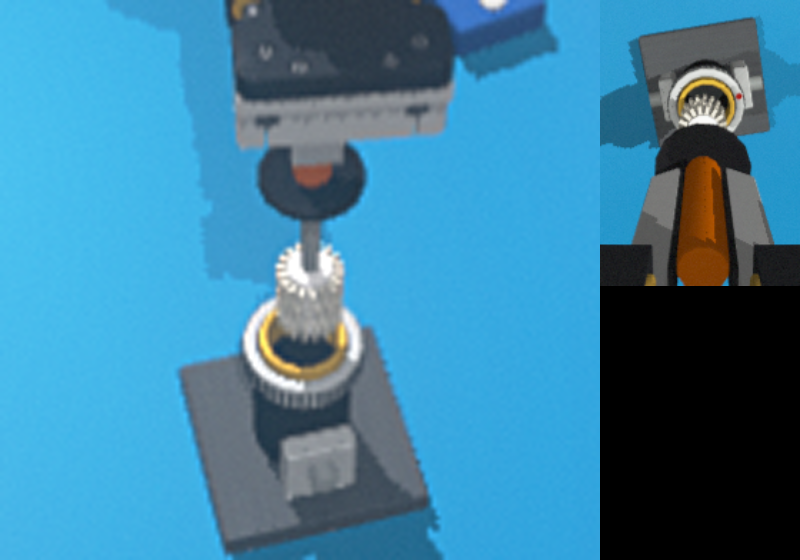

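The head sits above the mouth but about 2 px (3 mm) right of centre in the side view, i.e. along tool -x, so I'm shifting +3 mm and entering.

To row units: 0.015 m / 0.5 = 0.03, 0.003 m / 0.5 = 0.006.

```bash
python3 -m handwheel '[{"trans":[0.006, 0, 0]}, {"trans":[0, 0, 0.02]}, {"trans":[0, 0, 0.03]}, {"trans":[0, 0, 0.03]}, {}, {}]'; python3 -m handwheel '[{"trans":[0, 0, 0.04]}, {"trans":[0, 0, 0.03]}, {"trans":[0, 0, 0.029]}, {}, {}, {}]'
```

```text
t: 9.95
tool_pos: [0.4881, -0.2367, 0.1991]
orientation: [[-0.908, 0.419, -0.001], [0.419, 0.908, 0.0], [0.001, -0.0, -1.0]]
wrist_force: [-0.5, 0.2, -0.5]
gripper_width: 0.0157
grasp_force: 30.0
t: 10.55
tool_pos: [0.4891, -0.2372, 0.151]
orientation: [[-0.908, 0.419, 0.002], [0.419, 0.908, -0.001], [-0.002, 0.0, -1.0]]
wrist_force: [0.4, -0.2, -0.4]
gripper_width: 0.0154
grasp_force: 30.0
```

No contact forces; I'll go 3 mm deeper for margin, then up 50 mm, down 50 mm.

To row units: 0.003 m / 0.5 = 0.006.

```bash
python3 -m handwheel '[{"trans":[0, 0, 0.006]}, {}, {}]'; python3 -m handwheel '[{"trans":[0, 0, -0.04]}, {"trans":[0, 0, -0.04]}, {"trans":[0, 0, -0.02]}, {}, {}, {}]'; python3 -m handwheel '[{"trans":[0, 0, 0.04]}, {"trans":[0, 0, 0.04]}, {"trans":[0, 0, 0.02]}, {}, {}, {}]'
python3 - <<'E'
from h import *
im=manip.snapshot("side");cv2.imwrite("pics/s5.png",cv2.resize(im[220:360,190:340],(600,560),interpolation=cv2.INTER_CUBIC))
for c in("side","top"):
    if c=="top":manip.snapshot(c)
    for d in manip.landmark_of(c,"brush_guard")[:1]:print(c,onz(c,d["at"],.123))
E
```

```text
t: 10.85
tool_pos: [0.4884, -0.2368, 0.1472]
orientation: [[-0.908, 0.419, 0.0], [0.419, 0.908, -0.0], [-0.0, 0.0, -1.0]]
wrist_force: [-0.2, 0.4, -1.0]
gripper_width: 0.0153
grasp_force: 30.0
t: 11.45
tool_pos: [0.4877, -0.2364, 0.196]
orientation: [[-0.908, 0.418, -0.002], [0.418, 0.908, 0.001], [0.002, -0.0, -1.0]]
wrist_force: [-0.2, -0.5, -0.3]
gripper_width: 0.0158
grasp_force: 30.0
t: 12.05
tool_pos: [0.4889, -0.2371, 0.1477]
orientation: [[-0.908, 0.419, 0.001], [0.419, 0.908, -0.001], [-0.001, 0.0, -1.0]]
wrist_force: [0.1, 0.6, -1.3]
gripper_width: 0.0155
grasp_force: 30.0
side [ 0.48380955 -0.23644556  0.123     ]
top [ 0.49413976 -0.23583767  0.123     ]
```

View pics/s5.png

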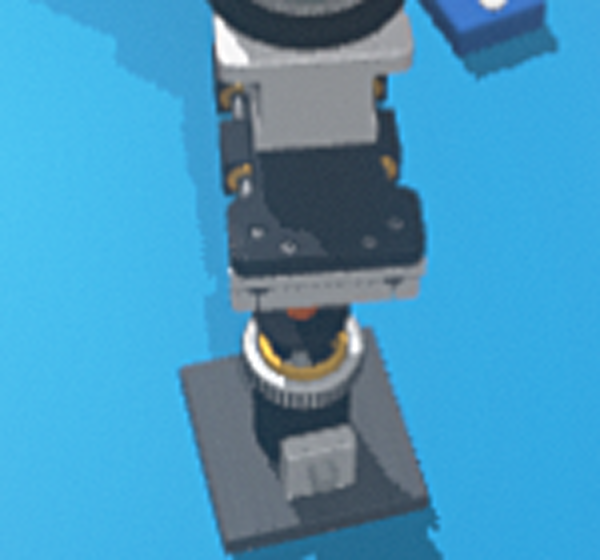

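Brush is in the bore with the guard centred over the mouth. Out and back to the holder.

To row units: -0.04 m / 0.5 = -0.08, -0.03 m / 0.5 = -0.06.

```bash
python3 -m handwheel '[{"trans":[0, 0, -0.04]}, {"trans":[0, 0, -0.06]}, {"trans":[0, 0, -0.08]}, {"trans":[0, 0, -0.08]}, {"trans":[0, 0, -0.04]}, {}]'; python3 -m handwheel '[{"trans":[0.012, 0.044, 0]}, {"trans":[0.0224, 0.084, 0]}, {"trans":[0.0224, 0.084, 0]}, {"trans":[0.0224, 0.084, 0]}, {"trans":[0.0224, 0.084, 0]}, {"trans":[0.0224, 0.084, 0]}, {"trans":[0.0224, 0.084, 0]}, {"trans":[0.0224, 0.084, 0]}, {"trans":[0.0224, 0.084, 0]}, {"trans":[0.0224, 0.084, 0]}]';python3 -m handwheel '[{"trans":[0.0224, 0.084, 0]}, {"trans":[0.0148, 0.0528, 0]}, {}, {}, {}, {}]'
python3 - <<'E'
from h import *
np.set_printoptions(precision=4,suppress=True)
o=manip.get_obs();R=np.array(o["orientation"]);print(o["t"],R.T@(np.array([.5712,.241,.1374])-o["tool_pos"]))
cal=manip.calibration("wrist");im=manip.snapshot("wrist");manip.snapshot("side")
for c in("side","wrist"):
  for l,z in dict(holder_rim=.112,brush_guard=.27,brush_tip=.17).items():
    for d in manip.landmark_of(c,l)[:1]:print(c,l,d,onz(c,d["at"],z,cal if c=="wrist" else None))
E
```

```text
t: 12.85
tool_pos: [0.4901, -0.2377, 0.3004]
orientation: [[-0.908, 0.419, 0.007], [0.419, 0.908, -0.003], [-0.007, 0.0, -1.0]]
wrist_force: [0.6, -0.5, 0.0]
gripper_width: 0.0156
grasp_force: 30.0
t: 13.85
tool_pos: [0.5579, 0.1727, 0.2954]
orientation: [[-0.908, 0.418, -0.002], [0.418, 0.908, -0.001], [0.002, -0.002, -1.0]]
wrist_force: [1.0, 0.6, -1.4]
gripper_width: 0.0156
grasp_force: 30.0
t: 14.45
tool_pos: [0.5705, 0.2392, 0.2968]
orientation: [[-0.907, 0.421, -0.0], [0.421, 0.907, -0.001], [-0.0, -0.001, -1.0]]
wrist_force: [-0.2, -0.5, -0.5]
gripper_width: 0.0157
grasp_force: 30.0
14.45 [0.0002 0.0021 0.1594]
side holder_rim {'at': [193.6, 146.7], 'score': 0.65} [0.5609 0.2371 0.112 ]
side brush_guard {'at': [196.6, 121.1], 'score': 0.73} [0.5311 0.1168 0.27  ]
side brush_tip {'at': [194.8, 125.4], 'score': 0.71} [0.5719 0.2414 0.17  ]
wrist holder_rim {'at': [257.7, 166.1], 'score': 0.67} [0.5676 0.2365 0.112 ]
wrist brush_guard {'at': [262.5, 217.5], 'score': 0.78} [0.5711 0.2405 0.27  ]
wrist brush_tip {'at': [263.2, 177.7], 'score': 0.73} [0.5693 0.2422 0.17  ]
```

To row units: 0.03 m / 0.5 = 0.06, 0.002 m / 0.5 = 0.004.

```bash
python3 -m handwheel '[{"trans":[0, 0.004, 0.06]}, {"trans":[0, 0, 0.06]}, {"trans":[0, 0, 0.06]}, {"trans":[0, 0, 0.06]}, {"trans":[0, 0, 0.04]}, {"trans":[0, 0, 0.02]}, {"trans":[0, 0, 0.017]}, {}, {}]'
```

```text
t: 15.75
tool_pos: [0.5719, 0.2432, 0.1393]
orientation: [[-0.908, 0.419, 0.001], [0.419, 0.908, 0.001], [-0.001, 0.001, -1.0]]
wrist_force: [-0.1, -0.8, -0.3]
gripper_width: 0.0155
grasp_force: 30.0
```

To row units: -0.0015 m / 0.5 = -0.003, 0.0005 m / 0.5 = 0.001.

```bash
python3 -m handwheel '[{"trans":[0, -0.003, 0.001]}, {}, {}, {}]'; python3 -m handwheel '[{}, {}, {}, {}, {}, {}, {}]' 0.05
python3 - <<'E'
from h import *
manip.snapshot("wrist")
E
python3 -m handwheel '[{"trans":[0, 0, -0.04]}, {"trans":[0, 0, -0.06]}, {"trans":[0, 0, -0.08]}, {"trans":[0, 0, -0.08]}, {"trans":[0, 0, -0.04]}, {}, {}]'
python3 - <<'E'
from h import *
np.set_printoptions(precision=4,suppress=True)
cal=manip.calibration("wrist");im=manip.snapshot("wrist");s=manip.snapshot("side")
cv2.imwrite("pics/c6.png",np.hstack([cv2.resize(im[100:280,170:350],(400,400)),cv2.resize(s[80:200,130:250],(400,400))]))
for c in("side","wrist"):
  for l,z in dict(holder_rim=.112,brush_guard=.112,brush_grip=.156,holder=0).items():
    for d in manip.landmark_of(c,l)[:1]:print(c,l,d,onz(c,d["at"],z,cal if c=="wrist" else None))
E
```

```text
t: 16.15
tool_pos: [0.5708, 0.2416, 0.1382]
orientation: [[-0.908, 0.419, 0.0], [0.419, 0.908, 0.0], [-0.0, 0.0, -1.0]]
wrist_force: [0.1, -0.2, -0.3]
gripper_width: 0.0155
grasp_force: 30.0
t: 16.85
tool_pos: [0.5706, 0.2416, 0.138]
orientation: [[-0.908, 0.418, -0.0], [0.418, 0.908, 0.0], [0.0, 0.0, -1.0]]
wrist_force: [0.0, -0.0, -0.0]
gripper_width: 0.0499
grasp_force: 0.0
t: 17.6
tool_pos: [0.5703, 0.2414, 0.2876]
orientation: [[-0.908, 0.419, -0.0], [0.419, 0.908, -0.0], [0.0, -0.0, -1.0]]
wrist_force: [-0.2, -0.8, -0.4]
gripper_width: 0.0497
grasp_force: 0.0
side holder_rim {'at': [195.6, 146.8], 'score': 0.86} [0.5651 0.2342 0.112 ]
side brush_guard {'at': [193.8, 143.2], 'score': 0.86} [0.5672 0.2502 0.112 ]
side brush_grip {'at': [194.7, 128.9], 'score': 0.77} [0.5726 0.2469 0.156 ]
side holder {'at': [198.5, 176.9], 'score': 0.56} [0.5684 0.2482 0.    ]
wrist brush_guard {'at': [261.8, 169.7], 'score': 0.67} [0.5712 0.2422 0.112 ]
wrist brush_grip {'at': [260.4, 177.5], 'score': 0.96} [0.5688 0.2418 0.156 ]
wrist holder {'at': [259.3, 151.9], 'score': 0.64} [0.5687 0.2395 0.    ]
```

View pics/c6.png

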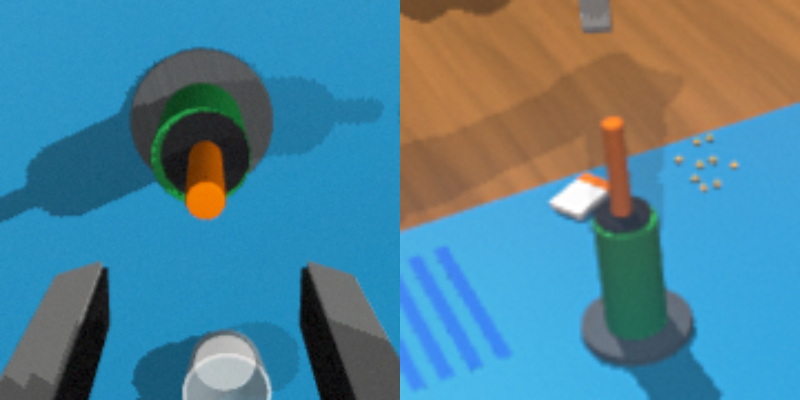

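Brush hangs with the guard flat and concentric on the rim. Back over the barrel with the fingers wide open.

To row units: -0.042 m / 0.5 = -0.084, -0.022 m / 0.5 = -0.044.

```bash
python3 -m handwheel '[{"trans":[-0.012, -0.044, 0]}, {"trans":[-0.0224, -0.084, 0]}, {"trans":[-0.0224, -0.084, 0]}, {"trans":[-0.0224, -0.084, 0]}, {"trans":[-0.0224, -0.084, 0]}, {"trans":[-0.0224, -0.084, 0]}, {"trans":[-0.0224, -0.084, 0]}, {"trans":[-0.0224, -0.084, 0]}, {"trans":[-0.0224, -0.084, 0]}, {"trans":[-0.0224, -0.084, 0]}]' 0.09;python3 -m handwheel '[{"trans":[-0.0224, -0.084, 0]}, {"trans":[-0.0168, -0.0528, 0]}, {"trans":[0, 0, 0.06]}, {"trans":[0, 0, 0.06]}, {"trans":[0, 0, 0.04]}, {}, {}, {}]'
python3 - <<'E'
from h import *
np.set_printoptions(precision=4,suppress=True)
o=manip.get_obs();print(o["t"],o["q"],o["tool_pos"])
cal=manip.calibration("wrist");im=manip.snapshot("wrist");cv2.imwrite("pics/w7.png",im)
for l,z in dict(barrel_mouth=.098,ring=.078,barrel=0).items():
    for d in manip.landmark_of("wrist",l)[:2]:print(l,d,onz("wrist",d["at"],z,cal))
E
```

```text
t: 19.1
tool_pos: [0.4998, -0.1681, 0.2882]
orientation: [[-0.908, 0.418, 0.001], [0.418, 0.908, -0.0], [-0.001, 0.0, -1.0]]
wrist_force: [0.6, -0.4, -0.4]
gripper_width: 0.0901
grasp_force: 0.0
t: 19.9
tool_pos: [0.4903, -0.2372, 0.2093]
orientation: [[-0.908, 0.419, 0.002], [0.418, 0.908, -0.001], [-0.002, 0.0, -1.0]]
wrist_force: [-0.5, 0.2, 0.4]
gripper_width: 0.0904
grasp_force: 0.0
19.9 [ 16.0072  27.2798  10.0748 103.9837  -6.0895  49.1147  94.2238] [ 0.4903 -0.2372  0.2093]
barrel_mouth {'at': [262.7, 187.7], 'score': 0.7} [ 0.4942 -0.2369  0.098 ]
ring {'at': [257.9, 160.3], 'score': 0.51} [ 0.473  -0.2321  0.078 ]
barrel {'at': [262.5, 162.8], 'score': 0.7} [ 0.4913 -0.2355  0.    ]
```

View pics/w7.png

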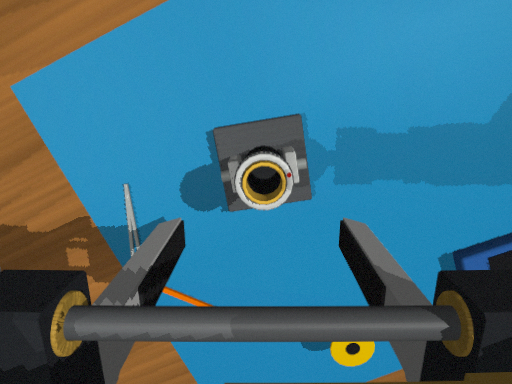

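Ring centre at about (264,181), red dot at about (290,175), plate edges tilted about 9°, so the ring is roughly 1.6 rad unscrewed. Computing the fine offset.

Run:
```python
from h import *
np.set_printoptions(precision=4,suppress=True)
o=manip.get_obs();R=np.array(o["orientation"])
im=cv2.imread("pics/w7.png")
# bright ring outer / gold neck contour fits
hsv=cv2.cvtColor(im,cv2.COLOR_BGR2HSV)[140:225,220:310]
for n,lo,hi,z in(("gold",(15,90,80),(35,255,255),.098),("silver",(0,0,130),(180,60,255),.094)):
    m=cv2.inRange(hsv,lo,hi);p=cv2.findNonZero(m)
    c=max(cv2.findContours(m,cv2.RETR_EXTERNAL,cv2.CHAIN_APPROX_NONE)[0],key=cv2.contourArea)
    e=cv2.fitEllipse(cv2.convexHull(c));px=np.array(e[0])+[220,140];print(n,px,e[1],onz("wrist",px,z))
q=onz("wrist",[290,175],.094);print("dot",q)
a=onz("wrist",[215,128],.015);b=onz("wrist",[228,212],.015);print("edge yaw",np.degrees(np.arctan2(*(b-a)[1::-1])))
```

```text
gold [263.6573 182.0863] (43.676673889160156, 44.393001556396484) [ 0.4892 -0.2336  0.098 ]
silver [263.6495 181.3525] (56.41464614868164, 57.5881462097168) [ 0.4895 -0.2337  0.094 ]
dot [ 0.4941 -0.2096  0.094 ]
edge yaw -17.933306531783455
```

Ring at about (0.489,-0.235), turn estimate about 1.69 rad (within the stated range). Descending and gripping.

To row units: 0.03 m / 0.5 = 0.06, 0.001 m / 0.5 = 0.002.

```bash
python3 -m handwheel '[{"trans":[0.003, 0.002, 0.06]}, {"trans":[0, 0, 0.06]}, {"trans":[0, 0, 0.06]}, {"trans":[0, 0, 0.06]}, {"trans":[0, 0, 0.03]}, {"trans":[0, 0, 0.012]}, {}, {}, {}]';python3 -m handwheel '[{}, {}, {}, {}, {}, {}, {}, {}]' 0.04 20
```

```text
t: 21.0
tool_pos: [0.4893, -0.2356, 0.0681]
orientation: [[-0.908, 0.419, 0.002], [0.419, 0.908, -0.001], [-0.002, 0.0, -1.0]]
wrist_force: [0.1, -0.0, -0.4]
gripper_width: 0.0897
grasp_force: 0.0
t: 21.8
tool_pos: [0.4887, -0.2348, 0.067]
orientation: [[-0.908, 0.418, 0.0], [0.418, 0.908, 0.0], [-0.0, 0.0, -1.0]]
wrist_force: [0.9, 1.9, 1.1]
gripper_width: 0.0544
grasp_force: 20.0
```

To row units: 0.00013 m / 0.5 = 0.0003, 6 degrees / 60 = 0.1.

```bash
python3 -m handwheel '[{"trans":[0, 0, 0.0003], "turn_vec":[0, 0, 0.1]}, {"trans":[0, 0, 0.0003], "turn_vec":[0, 0, 0.1]}, {"trans":[0, 0, 0.0003], "turn_vec":[0, 0, 0.1]}, {"trans":[0, 0, 0.0003], "turn_vec":[0, 0, 0.1]}, {"trans":[0, 0, 0.0003], "turn_vec":[0, 0, 0.1]}, {"trans":[0, 0, 0.0003], "turn_vec":[0, 0, 0.1]}, {"trans":[0, 0, 0.0003], "turn_vec":[0, 0, 0.1]}, {"trans":[0, 0, 0.0003], "turn_vec":[0, 0, 0.1]}, {}, {}]'; python3 -c "
from station import manip;o=manip.get_obs();print(o['torque'],o['q'][6])"
python3 -m handwheel '[{"trans":[0, 0, 0.0003], "turn_vec":[0, 0, 0.1]}, {"trans":[0, 0, 0.0003], "turn_vec":[0, 0, 0.1]}, {"trans":[0, 0, 0.0003], "turn_vec":[0, 0, 0.1]}, {"trans":[0, 0, 0.0003], "turn_vec":[0, 0, 0.1]}, {}, {}]'; python3 -c "
from station import manip;o=manip.get_obs();print(o['torque'],o['q'][6])"
```

```text
t: 22.8
tool_pos: [0.49, -0.2337, 0.066]
orientation: [[-0.3, 0.954, 0.002], [0.954, 0.3, 0.001], [0.001, 0.002, -1.0]]
wrist_force: [3.8, 4.7, 1.2]
gripper_width: 0.0538
grasp_force: 20.0
[ 1.04170898 -0.79435455 -0.08115383] 64.0366015580492
t: 23.4
tool_pos: [0.4909, -0.2336, 0.0655]
orientation: [[0.114, 0.994, 0.003], [0.994, -0.114, 0.001], [0.002, 0.003, -1.0]]
wrist_force: [4.6, 4.9, -0.1]
gripper_width: 0.0541
grasp_force: 20.0
[ 0.965748   -1.18055033 -0.06641888] 47.29279848803374
```

Torque is −0.07 to −0.08 N m, matching thread friction, so the ring is turning. I'll relieve the side force and continue to the stop.

To row units: 0.001 m / 0.5 = 0.002, 0.0001 m / 0.5 = 0.0002, 5 degrees / 60 = 0.0833.

```bash
python3 -m handwheel '[{"trans":[0.002, 0.002, 0.0002], "turn_vec":[0, 0, 0.0833]}, {"trans":[0, 0, 0.0002], "turn_vec":[0, 0, 0.0833]}, {}, {}]'; python3 -c "
from station import manip;o=manip.get_obs();print(o['torque'],o['q'])"
python3 -m handwheel '[{"trans":[0, 0, 0.0002], "turn_vec":[0, 0, 0.0833]}, {"trans":[0, 0, 0.0002], "turn_vec":[0, 0, 0.0833]}, {}, {}]'; python3 -c "
from station import manip;o=manip.get_obs();print(o['torque'],o['q'][6])"
python3 -m handwheel '[{"trans":[0, 0, 0.0002], "turn_vec":[0, 0, 0.0833]}, {}, {}]'; python3 -c "
from station import manip;o=manip.get_obs();print(o['torque'],o['q'][6])"
```

```text
t: 23.8
tool_pos: [0.4913, -0.2335, 0.0653]
orientation: [[0.285, 0.959, 0.002], [0.959, -0.285, 0.001], [0.001, 0.002, -1.0]]
wrist_force: [4.6, 3.1, 0.9]
gripper_width: 0.0543
grasp_force: 20.0
[ 0.63803836 -0.94041801 -0.05649652] [  3.86053785  42.50228636  29.37621796 111.54754335 -35.42927278
  35.03815743  40.02798257]
t: 24.2
tool_pos: [0.4917, -0.2336, 0.0651]
orientation: [[0.447, 0.894, 0.003], [0.894, -0.447, 0.0], [0.002, 0.002, -1.0]]
wrist_force: [5.3, 2.6, -0.2]
gripper_width: 0.0543
grasp_force: 20.0
[ 0.63883025 -1.14283346 -0.09426279] 32.79661644509879
t: 24.5
tool_pos: [0.4918, -0.2337, 0.065]
orientation: [[0.523, 0.852, 0.003], [0.852, -0.523, 0.0], [0.002, 0.002, -1.0]]
wrist_force: [6.1, 1.8, -1.0]
gripper_width: 0.0541
grasp_force: 20.0
[ 0.56036047 -1.16105681 -0.05818816] 29.136587992638823
```

To row units: 0.0001 m / 0.5 = 0.0002, 5 degrees / 60 = 0.0833.

```bash
for i in 1 2 3; do python3 -m handwheel '[{"trans":[0, 0, 0.0002], "turn_vec":[0, 0, 0.0833]}, {}, {}]' | egrep 'orient|force'; python3 -c "
from station import manip;o=manip.get_obs();print(o['torque'],o['q'])"; done
```

```text
orientation: [[0.594, 0.804, 0.003], [0.804, -0.594, -0.001], [0.001, 0.003, -1.0]]
wrist_force: [6.1, 1.2, 0.0]
grasp_force: 20.0
[ 0.24408851 -1.21125366  0.36760461] [  0.71905881  44.02438641  34.82083819 111.60785543 -41.06021202
  37.20060577  25.52747056]
orientation: [[0.662, 0.749, 0.002], [0.749, -0.662, -0.002], [0.0, 0.003, -1.0]]
wrist_force: [5.7, -0.5, -0.2]
grasp_force: 20.0
[-0.16674979 -1.16412485  0.43064454] [-1.61762843e-02  4.44367492e+01  3.62193123e+01  1.11657866e+02
 -4.23833168e+01  3.77984960e+01  2.18258633e+01]
orientation: [[0.725, 0.688, 0.002], [0.688, -0.725, -0.002], [0.0, 0.003, -1.0]]
wrist_force: [5.9, -0.9, 1.1]
grasp_force: 20.0
[-0.28493501 -1.09660571  0.308903  ] [ -0.74870152  44.8657142   37.58527159 111.70415611 -43.69347478
  38.44006076  18.08695237]
```

Torque jumped by about 0.45 N m and stays there while turning: the stop is reached and the pads slip. I'll verify with the red dot's position (by code).

```bash
cat > dot.py <<'E'
from h import *
np.set_printoptions(precision=4,suppress=True)
o=manip.get_obs();R=np.array(o["orientation"]);print(o["t"],"yaw x",np.degrees(np.arctan2(R[1,0],R[0,0])))
for c in("wrist","side","top"):
    cal=manip.calibration(c);im=manip.snapshot(c);cv2.imwrite(f"pics/d_{c}_{o['t']:.1f}.png",im)
    h=cv2.cvtColor(im,cv2.COLOR_BGR2HSV);m=cv2.inRange(h,(0,130,70),(6,255,255))|cv2.inRange(h,(172,130,70),(180,255,255))
    n,_,st,ce=cv2.connectedComponentsWithStats(m)
    for s,p in zip(st[1:],ce[1:]):
        q=onz(c,p,.093,cal)
        if np.hypot(*(q[:2]-[.489,-.235]))<.05:print(c,p,s[4],q,np.degrees(np.arctan2(q[1]+.235,q[0]-.489)))
E
python3 dot.py
```

```text
25.4 yaw x 43.49067993512512
wrist [304.4528 231.3208] 53 [ 0.5144 -0.2407  0.093 ] -12.624446377968576
side [278. 302.] 1 [ 0.5145 -0.241   0.093 ] -13.359057878298602
```

The dot reads -13°, about the barrel's yaw: bottomed out. Now backing off 90°.

To row units: -0.00013 m / 0.5 = -0.0003, -6 degrees / 60 = -0.1.

```bash
python3 -m handwheel '[{"trans":[0, 0, -0.0003], "turn_vec":[0, 0, -0.1]}, {"trans":[0, 0, -0.0003], "turn_vec":[0, 0, -0.1]}, {"trans":[0, 0, -0.0003], "turn_vec":[0, 0, -0.1]}, {"trans":[0, 0, -0.0003], "turn_vec":[0, 0, -0.1]}, {"trans":[0, 0, -0.0003], "turn_vec":[0, 0, -0.1]}, {"trans":[0, 0, -0.0003], "turn_vec":[0, 0, -0.1]}, {"trans":[0, 0, -0.0003], "turn_vec":[0, 0, -0.1]}, {"trans":[0, 0, -0.0003], "turn_vec":[0, 0, -0.1]}]' ; python3 -m handwheel '[{"trans":[0, 0, -0.0003], "turn_vec":[0, 0, -0.1]}, {"trans":[0, 0, -0.0003], "turn_vec":[0, 0, -0.1]}, {"trans":[0, 0, -0.0003], "turn_vec":[0, 0, -0.1]}, {"trans":[0, 0, -0.0003], "turn_vec":[0, 0, -0.1]}, {"trans":[0, 0, -0.0003], "turn_vec":[0, 0, -0.1]}, {"trans":[0, 0, -0.0003], "turn_vec":[0, 0, -0.1]}, {"trans":[0, 0, -0.0003], "turn_vec":[0, 0, -0.1]}, {}, {}, {}]'; python3 dot.py;python3 -c "
from station import manip;o=manip.get_obs();print(o['torque'],o['q'],o['dq'])"
```

```text
t: 26.35
tool_pos: [0.4907, -0.2354, 0.0661]
orientation: [[-0.029, 1.0, 0.003], [1.0, 0.029, -0.002], [-0.002, 0.003, -1.0]]
wrist_force: [4.7, 0.1, 0.1]
gripper_width: 0.053
grasp_force: 20.0
t: 27.35
tool_pos: [0.4905, -0.2353, 0.067]
orientation: [[-0.685, 0.729, 0.002], [0.729, 0.685, -0.002], [-0.003, 0.0, -1.0]]
wrist_force: [4.8, -1.4, 3.1]
gripper_width: 0.053
grasp_force: 20.0
27.35 yaw x 133.20744862043705
wrist [304.3846 233.4231] 52 [ 0.4982 -0.2118  0.093 ] 68.40044577471231
[-0.34557039 -1.08934188  0.05876325] [ 13.90216652  39.50034765  13.39147837 111.2644629  -16.55435471
  30.92759369  81.81281795] [-0.01518114  0.07577525  0.14277886 -0.01871099 -0.04266028 -0.07872727
  0.00475322]
```

Careful with the scale: shifts go in shares of 0.5 m and turns go in shares of 60 degrees. That gives: -3 degrees / 60 = -0.05.

```bash
python3 -m handwheel '[{"turn_vec":[0, 0, -0.05]}, {}, {}, {}, {}]'; python3 dot.py
python3 - <<'E'
from h import *
import glob
s=manip.snapshot("side");cv2.imwrite("pics/fin.png",cv2.resize(s[80:360,130:400],(579,600)))
for l,z in dict(holder_rim=.112,brush_guard=.112,camera=0,spool=0,cup=0).items():
    for d in manip.landmark_of("side",l)[:1]:print(l,d["at"],onz("side",d["at"],z))
E
```

```text
t: 28.0
tool_pos: [0.4904, -0.2353, 0.067]
orientation: [[-0.721, 0.692, 0.002], [0.692, 0.721, -0.002], [-0.003, 0.0, -1.0]]
wrist_force: [5.1, -1.5, 3.9]
gripper_width: 0.0531
grasp_force: 20.0
28.0 yaw x 136.17195077994248
wrist [304.1667 233.6111] 54 [ 0.497  -0.2115  0.093 ] 71.15394142711015
holder_rim [195.2, 145.2] [0.56686752 0.24077614 0.112     ]
brush_guard [193.4, 142.7] [0.56714291 0.25264958 0.112     ]
camera [304.9, 215.0] [ 7.35904605e-01 -1.06968911e-02  1.11022302e-16]
spool [364.2, 272.9] [ 7.50526797e-01 -2.22257783e-01 -1.11022302e-16]
cup [301.5, 215.5] [ 0.72774854 -0.00795412  0.        ]
```

View pics/fin.png

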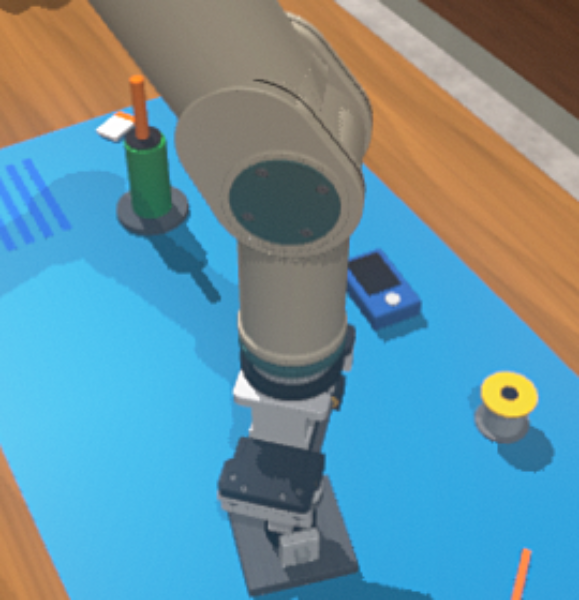

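The picture shows the brush hanging upright in its holder, camera and spool in place (the cup is hidden behind the arm and was never approached), and the ring gripped.

```bash
python3 -c "
from station import manip;print(manip.close_job())"
```

```text
the job is handed in; nothing more can be done
None
```

I handed the job in at about 28 s with every step carried out; no verdict came back. The brush made both strokes and hangs in its holder. The ring was screwed to its stop, backed off about 1.5 rad by my estimate, and is still gripped at 20 N. Camera and spool are in place; the cup was hidden in the last picture but never approached.

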